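# Lay the tasting place

### The arm

A 6-joint arm with a two-finger parallel gripper is mounted at the origin on the work surface; the furniture and walls round the work are solid. World frame = base frame: x ahead of the robot, y to its left, z up, the work surface at z = 0. Lengths are in mm, angles in degrees, forces in N, time in s.
With the tool pointing down it reaches from about 350 to 850 mm from the base axis. Payload 8.1 kg.
Tool frame: the origin (TCP) lies where the fingers leave the gripper's body, on its centre line; the fingertips stand 73 mm ahead of it and the grasp point (between the pads) lies 54 mm ahead of it; z points along the fingers, y is the line along which they close (so a half turn about z gives the same grasp; the last joint's range is limited). The gripper opens to 85 mm and grips with 20 to 120 N. Pads are 22 mm wide; open, the fingers measure 114 mm over their backs; the gripper's body (76 mm by 85 mm) begins 54 mm behind the grasp point. The pads swing forward as they close: fully open they stand 13 mm farther back than shut.
Start: joints at [63.976, 7.471, 85.268, -0, 87.261, -4.893], TCP at [216.277, 559.67, 303.892] pointing down, gripper open.
Joint ranges: [-169.43, 169.43], [-51.17, 129.36], [1.28, 143.12], [-76.62, 256.62], [0, 156.53], [-152.29, 152.29]. Speed limits (degrees/s): [136.94, 136.94, 159.86, 180, 180, 180].

### API

Orientations are given as [roll, pitch, yaw] about the fixed x, y, z axes, in that order (R = Rz(yaw) Ry(pitch) Rx(roll)).
In Python, from bench import sense, optics, r gives the robot as it stands.
- The arm moves only by the tool servo_tool, never from a script. Its argument "plan" is a list that holds one entry, the list of rows, each a list of 5 numbers: the shift along the world's x, y, z in m, then the turn about the world's z in degrees, then the finger opening in m, from 0 to 0.0854. A call has 1 to 10 rows; each row shifts and turns the commanded pose from where the row before left it; what a row does not reach is not made up. A row lasts 1/10 s, in which the tool goes at most 50 mm and 8.59 degrees, less where a joint would pass 70% of its speed; a pose out of reach is approached as far as the arm can. A call is refused whole if a number of a shift passes 0.05 or a number of a turn 8.59, either way. A call with a gripper value outside its range is refused whole. The fingers move at their own pace and stop on an object; "force" is the grip in N (left out, the last holds). Time passes only in rows, so rows that do not move let the fingers close. It gives the time, the measured TCP pose, the force, the opening and the grip force at its end, in the units of the state.
- sense(): the state, without advancing time (a new reading comes with each control period).
- optics.snapshot(name): name is "scene" or "side" or "wrist"; returns a dict with "frame" (420x560x3 uint8, blue, green, red), "fx", "fy", "cx", "cy" (pixels), "cam_to_world" (4x4, takes a point from camera to world coordinates). Camera axes: x right, y down, z forward; pixel columns grow to the right and rows downward; lengths in mm; the calibration is good to about 2 mm. A picture is of the moment at which its call begins. There is no depth.
- r.hand_in(): hands the job in; it is judged then, once.
The state is a dict: "time": time; "joint_pos": joint angles; "qd": joint speeds; "joint_efforts": joint torques, N m; "tool_pos": TCP position; "tcp_rot": TCP orientation; "ft_force": force on the tool from outside, world axes, zero at the start; "wrist_torque": the same for the moment, N m; "finger_gap": finger opening in mm; "grip_force": force on a finger pad.
Only numpy, scipy, OpenCV 4.12 (cv2) and the standard library are available. Lean on these libraries where they do the work, as an engineer would, in place of code of your own. Each camera call takes 0.05 s, during which the arm holds its last target. There are 200 camera calls.

### The job

Lay a tasting place around the red notebook, which stays where it is. Set the shut tin beyond the notebook's far short edge, centred on it, its long side parallel to that edge and about 4 cm away, and put the matchbox centred on top of the tin, lying the same way. Lay the pen beside the notebook on the side where the coaster is, parallel to the notebook's long edge, about 4 cm from it and with its ends level with the notebook's; stand the bottle stopper upright on its cap in the middle of the coaster, and leave the two loose corks alone.

Things in the scene. Friction and masses are not known exactly. Their poses are not given: they have to be found in the camera images.
- notebook: dark red cloth-bound notebook with a black elastic band, lying flat and fixed to the table, 96 (its x) x 142 (its y) x 14 mm high. Origin: centre of its underside. Its y axis points away from the robot within 15 degrees (the far short edge is at y = +71 mm), its x axis to the robot's right (long edges at x = +-48 mm).
- coaster: round dark wooden coaster fixed to the table, 90 mm across, 6 mm high, flat top; to the left or the right of the notebook. Origin: centre of its underside.
- seal_tin: small flat rectangular cream tin with a tan lid, lid shut (it does not open), 62 (x) x 88 (y) x 21 mm high (z); larger than the matchbox. Origin: centre of its underside. The flat top carries the matchbox.
- matchbox: yellow-topped matchbox with dark sides, shut (the tray does not slide), 37 (x) x 56 (y) x 17 mm high (z). Origin: centre of its underside.
- fountain_pen: black pen with gilt bands, lying, 13 (x) x 138 (y) x 13 mm high (z); it does not roll. Origin: centre of its underside; y runs along the pen.
- stopper: turned cork stopper standing on its round brass cap, 29 mm across at the cap (the lowest 10 mm or so), slightly narrower above, 37 mm high. Origin: centre of its underside (the cap's face), z up.
- cork_1: plain wine cork lying on its side, 24 mm thick, 44 mm long (y), one end stained; rolls if touched. To be left alone. Origin: under its middle.
- cork_2: second plain wine cork like cork_1, to be left alone. Origin: under its middle.

How it is judged (in metres and radians):
At the end, for the whole second after the job is handed in: Tin flat 142+-15 mm beyond notebook centre, <13 mm off its axis, square to 0.15 rad; matchbox centred on it to 12 mm, 0.2 rad; pen on the coaster side, 94+-15 mm from notebook centre, lengthwise +-15 mm, 0.15 rad; stopper upright within 12 mm of coaster centre; all at rest (x of seal_tin in the frame of notebook between -0.013 and 0.013 m and y of seal_tin in the frame of notebook between 0.127 and 0.157 m and height (world z) of seal_tin below 0.006 m and angle between each of seal_tin, matchbox, stopper's own z axis and vertical below 0.1 rad and angle between the y axis of seal_tin and the x axis of notebook, either way round below 0.15 rad and x of matchbox in the frame of seal_tin between -0.012 and 0.012 m and y of matchbox in the frame of seal_tin between -0.012 and 0.012 m and z of matchbox in the frame of seal_tin between 0.016 and 0.027 m and angle between the y axis of matchbox and the y axis of seal_tin, either way round below 0.2 rad and ((x of coaster in the frame of notebook above 0 m and x of fountain_pen in the frame of notebook between 0.079 and 0.109 m) or (x of coaster in the frame of notebook below 0 m and x of fountain_pen in the frame of notebook between -0.109 and -0.079 m)) and y of fountain_pen in the frame of notebook between -0.015 and 0.015 m and angle between the y axis of fountain_pen and the y axis of notebook, either way round below 0.15 rad and height (world z) of fountain_pen below 0.02 m and horizontal distance between stopper and coaster below 0.012 m and height (world z) of stopper between 0.002 and 0.011 m and linear speed of each of seal_tin, matchbox, fountain_pen, stopper below 0.01 m/s); the robot touches nothing.
It fails at once if a loose cork is moved more than 30 mm (distance of any of cork_1, cork_2 from where it was at the start of the episode above 0.03 m).
It also fails if it takes over 106 s, if anything falls off the work surface, if the arm or the gripper's body presses on something with over 40 N, if the wrist force passes 120 N, or if a joint passes its speed limit or range.

## Working session

There is one attempt and no reset: what is moved stays moved. The work goes in short steps, Python scripts to look and compute and a tool call to move; the robot and the scene stay as the last step left them, time stands still between calls to the robot, and variables do not carry over. Pictures are saved under pics/ and viewed, at most 16 in all, crops included, and the job is handed in when it is done.

Besides the shell and the picture viewer there is one more tool, called after "Call:" by a JSON object that holds its "fn" and its "kwargs", one argument or row to a line. servo_tool: Moves the arm, as the interface text tells. Its arguments: {"type":"object","properties":{"plan":{"type":"array"},"force":{"type":"number"}},"required":["plan"]}

```bash
mkdir -p pics
python3 - <<'E'
from bench import sense, optics, r
import cv2,pickle
s=sense(); print({k:s[k] for k in("time","tool_pos","tcp_rot","finger_gap")})
d={}
for n in("scene","side","wrist"):
    p=optics.snapshot(n); d[n]=p; cv2.imwrite(f"pics/{n}0.png",p["frame"]); print(n,p["fx"],p["cx"],p["cy"],p["cam_to_world"])
pickle.dump(d,open("d0.pkl","wb"))
E
```

```text
{'time': 0.0, 'tool_pos': array([216.09832476, 559.28424158, 302.83247743]), 'tcp_rot': array([-1.79893955e+02, -8.93361207e-03,  1.58869373e+02]), 'finger_gap': 85.0568605668207}
scene 459.24972856820244 272.3208436420073 206.87221945022236 [[ 7.58172414e-01 -4.05900665e-01  5.10312885e-01 -1.55102781e+02]
 [-6.51766312e-01 -4.48499637e-01  6.11595251e-01 -7.33688818e+02]
 [-1.93717749e-02 -7.96299395e-01 -6.04592432e-01  7.45908419e+02]
 [ 0.00000000e+00  0.00000000e+00  0.00000000e+00  1.00000000e+00]]
side 389.2186375239635 276.3777404405693 212.14118313254733 [[-9.72408176e-01 -1.48879459e-01  1.79603024e-01  2.33514958e+02]
 [-2.31883509e-01  5.32553048e-01 -8.14013077e-01  1.00856307e+03]
 [ 2.55416887e-02 -8.33199951e-01 -5.52381629e-01  7.44140981e+02]
 [ 0.00000000e+00  0.00000000e+00  0.00000000e+00  1.00000000e+00]]
wrist 322.88135036241687 276.0380403543738 208.12071199398488 [[ 3.60217145e-01  8.98593681e-01  2.50545416e-01  1.52526070e+02]
 [ 9.32866706e-01 -3.46457285e-01 -9.86258499e-02  5.84141228e+02]
 [-1.82128093e-03  2.69252199e-01 -9.63067981e-01  3.73662791e+02]
 [ 0.00000000e+00  0.00000000e+00  0.00000000e+00  1.00000000e+00]]
```

View pics/scene0.png

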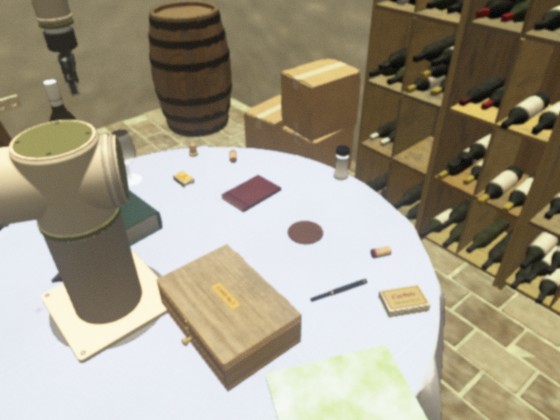

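View pics/side0.png

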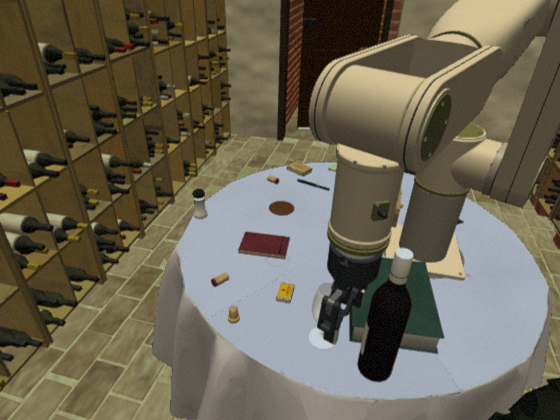

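The scene view shows the notebook (252,193), coaster (305,232), matchbox (184,179), stopper (193,149), pen (339,290), tin (404,300) and corks at (233,155) and (381,252). The side view shows the same things, plus a pepper mill at (200,203) and a wine bottle with a glass near (385,315).

```bash
cat > h.py <<'E'
import numpy as np, cv2
def ray(p,uv,z):
    uv=np.atleast_2d(np.asarray(uv,float)); T=p["cam_to_world"]
    d=np.c_[(uv[:,0]-p["cx"])/p["fx"],(uv[:,1]-p["cy"])/p["fy"],np.ones(len(uv))]@T[:3,:3].T
    o=T[:3,3]; return (o+d*((z-o[2])/d[:,2])[:,None])[:,:2]
def pix(p,X):
    T=p["cam_to_world"]; c=(np.asarray(X,float)-T[:3,3])@T[:3,:3]
    return c[0]/c[2]*p["fx"]+p["cx"], c[1]/c[2]*p["fy"]+p["cy"]
def blob(p,seed,win,z,thr=40,mask=None):
    """object differing from the local cloth colour near the seed pixel -> centre px, rect on plane z"""
    u,v=map(int,seed); x0,y0=max(u-win,0),max(v-win,0)
    f=cv2.GaussianBlur(p["frame"],(3,3),0)[y0:v+win,x0:u+win].astype(int)
    bg=np.median(f.reshape(-1,3),0)
    m=((abs(f-bg).sum(2)>thr) if mask is None else mask(f)).astype(np.uint8)
    n,l,st,c=cv2.connectedComponentsWithStats(m)
    k=1+np.argmin([np.hypot(*(c[i]-[u-x0,v-y0]))-0.05*st[i,4]**.5+(99 if st[i,4]<15 else 0) for i in range(1,n)])
    ct=max(cv2.findContours((l==k).astype(np.uint8),0,cv2.CHAIN_APPROX_NONE)[0],key=len)[:,0]+[x0,y0]
    w=ray(p,ct,z); (cx,cy),(a,b),t=cv2.minAreaRect(w.astype(np.float32))
    if a<b: a,b,t=b,a,t+90
    return c[k]+[x0,y0],(cx,cy),(a,b),(t+90)%180-90   # t: direction of long side, deg in world
E
python3 - <<'E'
import pickle; from h import *
d=pickle.load(open("d0.pkl","rb")); np.set_printoptions(precision=1,suppress=True)
S={"notebook":((252,193),(264,245),14),"coaster":((305,232),(281,208),6),"match":((184,179),(286,292),17),"stopper":((193,149),(234,313),18),"pen":((339,290),(313,185),8),"tin":((404,300),(298,168),21),"c1":((233,155),(220,280),12),"c2":((381,252),(272,180),12)}
for n,(a,b,z) in S.items():
    w={"notebook":45,"pen":40,"tin":40,"coaster":32}.get(n,18)
    for cam,s in(("scene",a),("side",b)):
        if n=="coaster" and cam=="side":w=20
        c,xy,ab,t=blob(d[cam],s,w,z); print(n,cam,c,np.array(xy),np.array(ab),round(t,1), "seed",ray(d[cam],s,z)[0])
for s,c in(((200,218),"side"),((342,178),"scene"),((322,345),"side"),((380,378),"side")): print("mill/glass/bottle",ray(d[c],s,0))
E
```

```text
notebook scene [250.4 192.8] [462.6  98.2] [160.3 116.6] 3.4 seed [462.3  92. ]
notebook side [264.1 244.8] [466.9 112.8] [149.8 117. ] 3.5 seed [465.3 116.7]
coaster scene [304.9 232.2] [ 462.7 -116.5] [97.6 94.7] 12.3 seed [ 462.4 -117.8]
coaster side [281.1 207.6] [ 463.9 -110.9] [103.3  92. ] -75.6 seed [ 464. -109.]
match scene [183.1 179.1] [356.2 277.1] [83.7 52.6] 90.0 seed [358.2 274.4]
match side [285.  292.7] [361.1 295.3] [75.1 43. ] 89.9 seed [359.3 293.7]
stopper scene [192.7 148.6] [472.3 412.8] [240.1 117.8] 55.5 seed [470.5 400.8]
stopper side [233.2 314.6] [465.6 398.1] [56.4 31.3] -75.2 seed [466.  395.7]
pen scene [339.  289.7] [ 382.5 -305.2] [142.8  22.2] -17.3 seed [ 381.9 -305.8]
pen side [312.6 185.1] [ 365.3 -365.2] [650.9 370.2] -76.2 seed [ 380.9 -297.9]
tin scene [403.3 301.1] [ 449.  -419.9] [97.9 74.8] -30.2 seed [ 451.2 -420.1]
tin side [299.6 172.8] [ 444.3 -478.9] [735.5 398.1] -74.3 seed [ 459.2 -397.1]
c1 scene [232.8 145.4] [566.4 325.5] [168.7 116.3] 51.5 seed [547.7 293.6]
c1 side [219.4 279.6] [542.6 288.8] [58.5 37.4] 52.1 seed [540.9 290.8]
c2 scene [380.  252.2] [ 536.8 -292.4] [55.5 40.4] -34.3 seed [ 538.7 -292.5]
c2 side [272.9 179.6] [ 538.6 -289.4] [62.2 55.1] -15.5 seed [ 540.4 -285.7]
mill/glass/bottle [[714.2  15.6]]
mill/glass/bottle [[715.8  -9.9]]
mill/glass/bottle [[246.7 420.1]]
mill/glass/bottle [[115.6 472.5]]
```

View pics/wrist0.png

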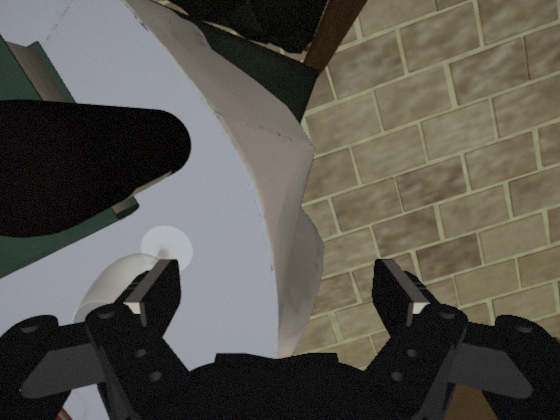

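Wrist view: wine bottle at left (90,160), glass base at (165,250), fingers at the bottom; nothing to grasp here. The stopper is the nearest item, so I go above it, moving away from the glass first.

Call:
{"fn": "servo_tool", "kwargs": {
  "plan": [
    [[0.05,0,-0.01,0,0.0854],[0.05,0,-0.01,0,0.0854],[0.05,0,-0.01,0,0.0854],[0.05,0,-0.01,0,0.0854],[0.05,0,-0.01,0,0.0854],[0,-0.04,-0.01,0,0.0854],[0,-0.04,-0.01,0,0.0854],[0,-0.04,-0.01,0,0.0854],[0,-0.04,-0.01,0,0.0854],[0,0,0,0,0.0854]]
  ],
  "force": 30
}}

```text
time: 1.15
tool_pos: [460.1, 394.3, 210.9]
tcp_rot: [-179.6, -0.2, 158.7]
ft_force: [0.4, 0.9, -1.5]
finger_gap: 85.1
grip_force: 0.0
```

```bash
cat > look.py <<'E'
import sys,cv2,pickle; from bench import sense,optics
p=optics.snapshot("wrist"); n=sys.argv[1]; cv2.imwrite(f"pics/{n}.png",p["frame"]); pickle.dump(p,open(n+".pkl","wb"))
s=sense(); print(round(s["time"],2),s["tool_pos"].round(1),s["tcp_rot"].round(1),s["ft_force"].round(1),round(s["finger_gap"],1))
E
python3 look.py w1
```

```text
1.2 [460.7 396.9 212.8] [-1.798e+02 -1.000e-01  1.587e+02] [-1.   0.1  0.7] 85.3
```

View pics/w1.png

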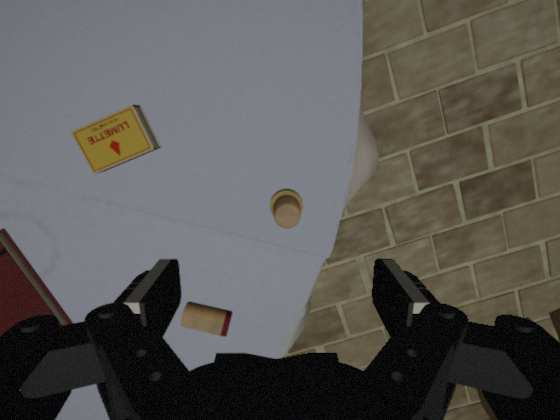

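Wrist view: stopper top at (288,209), matchbox's yellow top at (113,138), cork_1 at (206,319), notebook's corner at the left edge.

Run:
```python
import pickle; from h import *
np.set_printoptions(precision=1,suppress=True)
p=pickle.load(open("w1.pkl","rb"))
hsv=cv2.cvtColor(p["frame"],cv2.COLOR_BGR2HSV)
print("matchtop px",hsv[150,100],"stopper top",hsv[209,288],"rim",hsv[192,280])
print("stop top",ray(p,(288,210),37))
# stopper outline
m=((hsv[...,1]>90)&(hsv[...,2]>60)).astype(np.uint8); m[:, :250]=0; m[:,320:]=0;m[240:]=0
c=max(cv2.findContours(m,0,cv2.CHAIN_APPROX_NONE)[0],key=len); print("stopper box",cv2.boundingRect(c), "whole@5",ray(p,(286,199),5))
y=((hsv[...,0]>18)&(hsv[...,0]<35)&(hsv[...,1]>130)&(hsv[...,2]>110)).astype(np.uint8); y[:,200:]=0; y[180:]=0
y=cv2.morphologyEx(y,cv2.MORPH_CLOSE,np.ones((9,9)))
c=max(cv2.findContours(y,0,cv2.CHAIN_APPROX_NONE)[0],key=len)[:,0]; print("match",cv2.boundingRect(c),cv2.minAreaRect(ray(p,c,17).astype(np.float32)))
print("TCP ground",pix(p,(460.7,396.9,20)))
```

```text
matchtop px [ 23 164 134] stopper top [ 17  89 121] rim [ 24 121 116]
stop top [[464.2 401.6]]
stopper box (271, 189, 31, 30) whole@5 [[462.9 401.1]]
match (73, 107, 78, 65) ((363.31988525390625, 288.28765869140625), (34.52019500732422, 53.44427490234375), 0.4160217344760895)
TCP ground (np.float64(280.7323186945441), np.float64(202.71845439859365))
```

Call:
{"fn": "servo_tool", "kwargs": {
  "plan": [
    [[0.0035,0.0045,-0.03,0,0.0854],[0,0,-0.03,0,0.0854],[0,0,-0.03,0,0.0854],[0,0,-0.03,0,0.0854],[0,0,-0.01,0,0.0854],[0,0,0,0,0.0854],[0,0,0,0,0.015],[0,0,0,0,0.015],[0,0,0,0,0.015],[0,0,0,0,0.015]]
  ],
  "force": 30
}}

```text
time: 2.2
tool_pos: [465.5, 404.5, 86.2]
tcp_rot: [179.9, 0.1, 158.9]
ft_force: [-0.0, -1.3, 1.7]
finger_gap: 28.3
grip_force: 0.4
```

Call:
{"fn": "servo_tool", "kwargs": {
  "plan": [
    [[0,0,0,0,0.015],[0,0,0,0,0.015],[0,0,0,0,0.015],[0,0,0,0,0.015]]
  ]
}}

```text
time: 2.6
tool_pos: [465.5, 404.5, 86.3]
tcp_rot: [179.9, 0.1, 158.9]
ft_force: [-1.3, -0.8, 6.4]
finger_gap: 23.9
grip_force: 29.2
```

Call:
{"fn": "servo_tool", "kwargs": {
  "plan": [
    [[0,0,0.03,0,0.015],[0,0,0.04,0,0.015],[0,-0.03,0.04,0,0.015],[0,-0.045,0.01,0,0.015],[0,-0.045,0,0,0.015],[0,-0.045,0,0,0.015],[0,-0.045,0,0,0.015],[0,-0.045,0,0,0.015],[0,-0.045,0,0,0.015],[0,-0.045,0,0,0.015]]
  ]
}}

```text
time: 3.6
tool_pos: [464.7, 57.5, 205.4]
tcp_rot: [180.0, 0.1, 158.9]
ft_force: [0.5, -0.3, 0.4]
finger_gap: 23.8
grip_force: 29.5
```

Call:
{"fn": "servo_tool", "kwargs": {
  "plan": [
    [[0,-0.045,0,0,0.015],[0,-0.04,0,0,0.015],[0,-0.03,0,0,0.015],[0,0,0,0,0.015],[0,0,0,0,0.015]]
  ]
}}

```text
time: 4.1
tool_pos: [464.9, -56.3, 205.1]
tcp_rot: [180.0, 0.0, 158.7]
ft_force: [-0.0, 0.5, -0.7]
finger_gap: 23.8
grip_force: 29.5
```

```bash
python3 look.py w2
```

```text
4.15 [464.9 -55.6 205. ] [180.    0.  158.8] [ 0.3  0.6 -0.6] 23.7
```

View pics/w2.png

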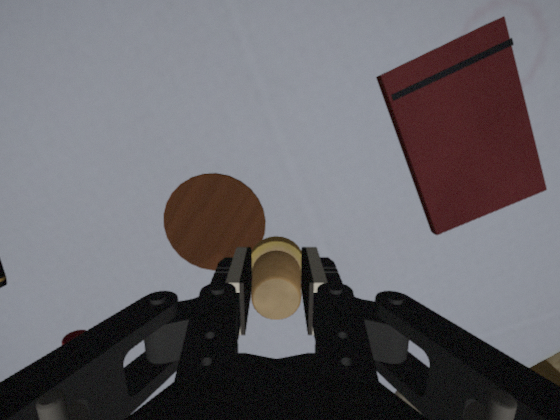

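Wrist view: the stopper is held upright at (276,280), the coaster's disc is at (214,221) nearly whole, and the notebook's top shows whole with corners (380,75), (503,18), (546,188), (436,233).

Run:
```python
import pickle; from h import *
np.set_printoptions(precision=1,suppress=True)
p=pickle.load(open("w2.pkl","rb")); f=p["frame"].astype(int)
hsv=cv2.cvtColor(p["frame"],cv2.COLOR_BGR2HSV)
print(hsv[220,200],hsv[150,460])
b,g,r_=f[...,0],f[...,1],f[...,2]
m=((hsv[...,1]>110)&(r_>b+15)).astype(np.uint8)
a=m.copy(); a[:,262:]=0;a[:,:150]=0;a[:165]=0;a[262:]=0
c=max(cv2.findContours(a,0,cv2.CHAIN_APPROX_NONE)[0],key=len)[:,0]
c=c[(c[:,1]<245)]   # clear of the fingers
w=ray(p,c,6); A=np.c_[2*w,np.ones(len(w))]; s=np.linalg.lstsq(A,(w**2).sum(1),rcond=None)[0]
print("coaster",s[:2],"r",(s[2]+s[0]**2+s[1]**2)**.5)
n=m.copy(); n[:,:350]=0; n[250:]=0; n=cv2.morphologyEx(n,cv2.MORPH_CLOSE,np.ones((15,15)))
c=max(cv2.findContours(n,0,cv2.CHAIN_APPROX_NONE)[0],key=len)[:,0]; print("notebook",cv2.minAreaRect(ray(p,c,14).astype(np.float32)),cv2.boxPoints(cv2.minAreaRect(c.astype(np.float32))))
q=cv2.approxPolyDP(c.reshape(-1,1,2),8,True)[:,0]; print(q, ray(p,q,14))
print("stopper cap z~",ray(p,(276,252),125))
```

```text
[  9 124  78] [  1 131  80]
coaster [ 464.2 -114.6] r 43.18277317352631
notebook ((468.0868835449219, 103.1822509765625), (140.16595458984375, 96.84255981445312), 3.71305775642395) [[372.   63.6]
 [503.   17. ]
 [563.9 188.2]
 [433.  234.8]]
[[503  17]
 [377  77]
 [436 233]
 [545 188]] [[395.4 146.8]
 [401.3  50.5]
 [540.2  62.3]
 [534.2 155.8]]
stopper cap z~ [[462.1 -55.1]]
```

Call:
{"fn": "servo_tool", "kwargs": {
  "plan": [
    [[0.001,-0.03,0,0,0.015],[0,-0.0285,-0.02,0,0.015],[0,0,-0.03,0,0.015],[0,0,-0.03,0,0.015],[0,0,-0.02,0,0.015],[0,0,-0.009,0,0.015],[0,0,-0.003,0,0.015],[0,0,0,0,0.015],[0,0,0,0,0.015]]
  ]
}}

```text
time: 5.05
tool_pos: [466.9, -114.2, 94.1]
tcp_rot: [180.0, 0.1, 158.9]
ft_force: [-0.3, 0.5, -0.3]
finger_gap: 24.1
grip_force: 29.6
```

Call:
{"fn": "servo_tool", "kwargs": {
  "plan": [
    [[-0.001,0,-0.0015,0,0.015],[0,0,0,0,0.015],[0,0,0,0,0.0854],[0,0,0,0,0.0854],[0,0,0,0,0.0854],[0,0,0,0,0.0854],[0,0,0,0,0.0854]]
  ]
}}

```text
time: 5.75
tool_pos: [464.9, -114.3, 91.3]
tcp_rot: [-180.0, -0.0, 158.9]
ft_force: [0.3, 0.0, -0.0]
finger_gap: 85.2
grip_force: 0.0
```

Call:
{"fn": "servo_tool", "kwargs": {
  "plan": [
    [[0,0,0.02,0,0.0854],[0,0,0.03,0,0.0854],[0,0,0.03,0,0.0854],[-0.02,-0.04,0.03,0,0.0854],[-0.02,-0.04,0.02,0,0.0854],[-0.02,-0.04,0,0,0.0854],[-0.02,-0.045,0,0,0.0854],[0,-0.045,0,0,0.0854],[0,0,0,0,0.0854],[0,0,0,0,0.0854]]
  ]
}}

```text
time: 6.75
tool_pos: [385.9, -322.1, 218.8]
tcp_rot: [180.0, -0.0, 158.7]
ft_force: [0.3, 0.4, 0.1]
finger_gap: 85.7
grip_force: 0.0
```

```bash
python3 look.py w3
```

```text
6.8 [ 386.1 -321.2  218.8] [ 1.800e+02 -1.000e-01  1.588e+02] [ 0.4  0.6 -0.1] 85.3
```

View pics/w3.png

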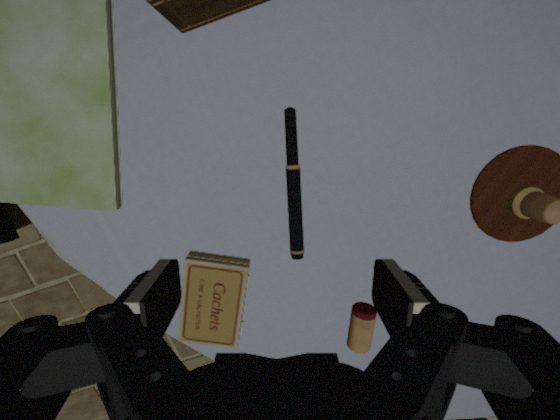

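Wrist view: pen from (290,108) to (297,258), tin top at (215,302) partly behind a finger, cork_2 at (362,328), stopper standing on the coaster with its cap at (527,203).

Run:
```python
import pickle; from h import *
np.set_printoptions(precision=1,suppress=True)
p=pickle.load(open("w3.pkl","rb")); hsv=cv2.cvtColor(p["frame"],cv2.COLOR_BGR2HSV)
m=(hsv[...,2]<75).astype(np.uint8); m[:,:250]=0;m[:,330:]=0;m[:90]=0;m[275:]=0
m=cv2.morphologyEx(m,cv2.MORPH_CLOSE,np.ones((9,9)))
c=max(cv2.findContours(m,0,cv2.CHAIN_APPROX_NONE)[0],key=len)[:,0]; print("pen",cv2.minAreaRect(ray(p,c,6.5).astype(np.float32)),cv2.boundingRect(c))
print("tin corners",ray(p,[(187,258),(250,265),(239,346)],21))
print("cap",ray(p,(529,203),16),"top",ray(p,(545,208),43))
m=((hsv[...,1]>110)&(hsv[...,0]<14)).astype(np.uint8);m[:,:455]=0;m[260:]=0
c=max(cv2.findContours(m,0,cv2.CHAIN_APPROX_NONE)[0],key=len)[:,0];w=ray(p,c[c[:,0]<515],6);A=np.c_[2*w,np.ones(len(w))]; s=np.linalg.lstsq(A,(w**2).sum(1),rcond=None)[0];print("coaster",s[:2],"r",(s[2]+s[0]**2+s[1]**2)**.5)
```

```text
pen ((383.68731689453125, -304.31292724609375), (12.28385066986084, 137.68417358398438), 72.36952209472656) (284, 107, 20, 152)
tin corners [[ 406.6 -416.1]
 [ 433.6 -365.8]
 [ 509.8 -409. ]]
cap [[ 469.5 -116.6]] top [[ 463.7 -123.3]]
coaster [ 460.6 -130.9] r 31.90377715011566
```

Call:
{"fn": "servo_tool", "kwargs": {
  "plan": [
    [[-0.0024,0.01,-0.02,3.6,0.0854],[0,0.007,-0.03,0,0.0854],[0,0,-0.03,0,0.0854],[0,0,-0.03,0,0.0854],[0,0,-0.02,0,0.0854],[0,0,-0.012,0,0.0854],[0,0,0,0,0.0854]]
  ]
}}

```text
time: 7.5
tool_pos: [383.4, -302.6, 75.7]
tcp_rot: [179.9, -0.2, 162.6]
ft_force: [0.7, -0.3, -0.4]
finger_gap: 85.1
grip_force: 0.0
```

Call:
{"fn": "servo_tool", "kwargs": {
  "plan": [
    [[0,0,0,0,0.005],[0,0,0,0,0.005],[0,0,0,0,0.005],[0,0,0,0,0.005],[0,0,0,0,0.005],[0,0,0,0,0.005],[0,0,0,0,0.005],[0,0,0,0,0.005],[0,0,0,0,0.005]]
  ]
}}

```text
time: 8.4
tool_pos: [384.3, -304.9, 77.8]
tcp_rot: [-180.0, 0.0, 162.5]
ft_force: [-1.3, 0.8, 6.3]
finger_gap: 11.9
grip_force: 31.6
```

Call:
{"fn": "servo_tool", "kwargs": {
  "plan": [
    [[0,0,0.04,0,0.005],[0,0,0.045,0,0.005],[0.0112,0.0392,0.04,2.65,0.005],[0.0112,0.0392,0,2.65,0.005],[0.0112,0.0392,0,2.65,0.005],[0.0112,0.0392,0,2.65,0.005],[0.0112,0.0392,0,2.65,0.005],[0.0112,0.0392,0,2.65,0.005],[0.0112,0.0392,0,2.65,0.005],[0.0112,0.0392,0,2.65,0.005]]
  ]
}}

```text
time: 9.4
tool_pos: [472.2, 5.9, 197.1]
tcp_rot: [-180.0, 0.0, -176.2]
ft_force: [0.2, -0.8, 0.4]
finger_gap: 11.5
grip_force: 31.0
```

Call:
{"fn": "servo_tool", "kwargs": {
  "plan": [
    [[0,0,-0.02,0,0.005],[0,0,-0.03,0,0.005],[0,0,-0.03,0,0.005],[0,0,-0.02,0,0.005],[0,0,0,0,0.005],[0,0,0,0,0.005]]
  ]
}}

```text
time: 10.0
tool_pos: [471.9, 4.2, 97.3]
tcp_rot: [180.0, -0.1, -176.3]
ft_force: [-0.7, 0.2, 0.7]
finger_gap: 11.9
grip_force: 31.0
```

```bash
python3 look.py w4
```

```text
10.05 [472.7   4.1  98.2] [-1.800e+02  1.000e-01 -1.763e+02] [ 0.7  1.  -0.1] 11.7
```

View pics/w4.png

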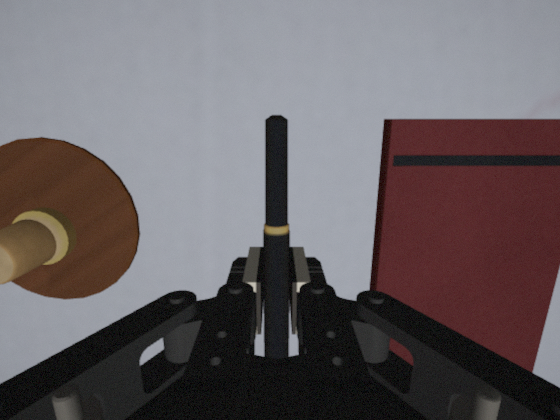

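Wrist view: the pen is held parallel to the notebook, its robot-side end at (276,118) level with the notebook's near edge (row 120); the stopper stands on the coaster.

Run:
```python
import pickle; from h import *
np.set_printoptions(precision=1,suppress=True)
p=pickle.load(open("w4.pkl","rb"))
t=np.radians(3.8); ey=np.array([np.cos(t),np.sin(t)]); ex=np.array([np.sin(t),-np.cos(t)]); o=np.array([467.9,103.3])
e=ray(p,(276.5,116),27)[0]-o; g=ray(p,(276.5,229),27)[0]-o
print("pen end nb frame",e@ex,e@ey,"band",g@ex,g@ey)
for q in((386,119),(559,119),(373,289)): w=ray(p,q,14)[0]-o; print(w@ex,w@ey)
hsv=cv2.cvtColor(p["frame"],cv2.COLOR_BGR2HSV)
m=((hsv[...,1]>110)&(hsv[...,0]<14)).astype(np.uint8);m[:,200:]=0;m[300:]=0
c=max(cv2.findContours(m,0,cv2.CHAIN_APPROX_NONE)[0],key=len)[:,0];c=c[(c[:,0]>15)&((c[:,0]>85)|(c[:,1]<190)|(c[:,1]>285))];w=ray(p,c,6);A=np.c_[2*w,np.ones(len(w))]; s=np.linalg.lstsq(A,(w**2).sum(1),rcond=None)[0];print("coaster",s[:2],"r",(s[2]+s[0]**2+s[1]**2)**.5)
print("cap",ray(p,(43,238),16),ray(p,(6,250),43))
```

```text
pen end nb frame 98.62636806388369 -71.5765319117876 band 98.71030453717779 -21.38714118192935
48.243290337855626 -70.22811738104258
-31.330108486183814 -70.06450534552569
47.37262650483373 17.03320952083076
coaster [ 464.7 -113.8] r 43.98820776303678
cap [[ 469.2 -113. ]] [[ 464. -109.]]
```

Call:
{"fn": "servo_tool", "kwargs": {
  "plan": [
    [[0.0017,0.0041,0,0,0.005],[0,0,-0.012,0,0.005],[0,0,-0.007,0,0.005],[0,0,-0.001,0,0.005],[0,0,0,0,0.005],[0,0,0,0,0.005]]
  ]
}}

```text
time: 10.65
tool_pos: [474.1, 8.4, 77.3]
tcp_rot: [180.0, 0.0, -176.3]
ft_force: [0.8, 1.1, 4.6]
finger_gap: 11.6
grip_force: 32.3
```

Call:
{"fn": "servo_tool", "kwargs": {
  "plan": [
    [[0,0,0,0,0.045],[0,0,0,0,0.045],[0,0,0,0,0.045],[0,0,0,0,0.045],[0,0,0.02,0,0.045],[0,0,0.03,0,0.045],[0,0,0.04,0,0.0854],[0,-0.02,0.035,-4.1,0.0854],[0,-0.04,0.01,-4.1,0.0854],[0,-0.04,0,-4.1,0.0854]]
  ]
}}

```text
time: 11.65
tool_pos: [475.4, -92.7, 215.5]
tcp_rot: [-180.0, 0.3, 171.3]
ft_force: [0.8, -0.9, -0.1]
finger_gap: 85.6
grip_force: 0.0
```

Call:
{"fn": "servo_tool", "kwargs": {
  "plan": [
    [[-0.002,-0.04,0,-4.1,0.0854],[-0.002,-0.045,0,-4.1,0.0854],[-0.002,-0.045,0,-4.1,0.0854],[-0.002,-0.045,0,-4.1,0.0854],[-0.002,-0.045,0,-4.5,0.0854],[-0.002,-0.045,0,0,0.0854],[-0.002,-0.045,0,0,0.0854],[0,0,0,0,0.0854],[0,0,0,0,0.0854]]
  ]
}}

```text
time: 12.55
tool_pos: [459.3, -402.5, 211.5]
tcp_rot: [180.0, -0.1, 150.4]
ft_force: [0.6, 0.4, -0.3]
finger_gap: 85.9
grip_force: 0.0
```

```bash
python3 look.py w5
```

```text
12.6 [ 459.6 -401.5  211.6] [ 1.800e+02 -1.000e-01  1.504e+02] [ 0.9 -0.5  0.9] 85.2
```

View pics/w5.png

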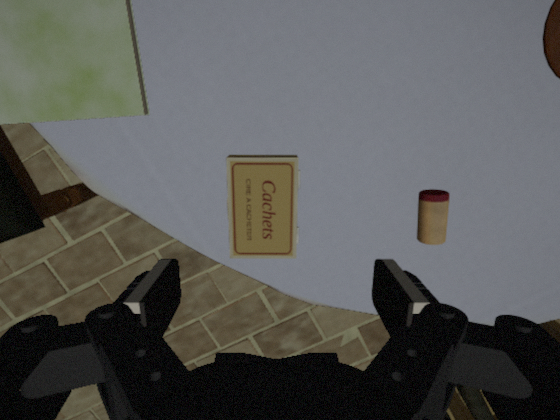

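Wrist view: tin top with corners (229,160), (299,160), (295,257), (232,257), square to the gripper; cork_2 stands well clear at (432,217).

Run:
```python
import pickle; from h import *
np.set_printoptions(precision=1,suppress=True)
p=pickle.load(open("w5.pkl","rb"))
q=ray(p,[(228,160),(299,160),(296,257),(231,258)],21); print(q, q.mean(0)); 
d=q[3]-q[0]+q[2]-q[1]; print(np.degrees(np.arctan2(d[1],d[0])),cv2.minAreaRect(q.astype(np.float32)))
```

```text
[[ 409.1 -418.3]
 [ 437.5 -368.6]
 [ 510.6 -411.4]
 [ 483.3 -461.4]] [ 460.1 -414.9]
-30.24061829784373 ((460.3551940917969, -414.99493408203125), (57.256282806396484, 86.2531509399414), 59.83777618408203)
```

Call:
{"fn": "servo_tool", "kwargs": {
  "plan": [
    [[0.0007,-0.0135,-0.02,-0.6,0.0854],[0,0,-0.035,0,0.0854],[0,0,-0.035,0,0.0854],[0,0,-0.03,0,0.0854],[0,0,-0.014,0,0.0854],[0,0,-0.004,0,0.0854],[0,0,0,0,0.0854]]
  ]
}}

```text
time: 13.3
tool_pos: [461.0, -414.8, 74.8]
tcp_rot: [-180.0, 0.0, 149.9]
ft_force: [-0.3, 0.4, 1.9]
finger_gap: 85.5
grip_force: 0.0
```

Call:
{"fn": "servo_tool", "kwargs": {
  "plan": [
    [[0,0,0,0,0.05],[0,0,0,0,0.05],[0,0,0,0,0.05],[0,0,0,0,0.05],[0,0,0,0,0.05],[0,0,0,0,0.05]]
  ],
  "force": 45
}}

```text
time: 13.9
tool_pos: [461.7, -416.2, 76.7]
tcp_rot: [-179.9, 0.2, 149.9]
ft_force: [-0.4, 0.9, 6.7]
finger_gap: 57.1
grip_force: 49.0
```

Call:
{"fn": "servo_tool", "kwargs": {
  "plan": [
    [[0,0,0.03,0,0.05],[0,0,0.04,0,0.05],[0,0,0.045,0,0.05],[0,0.03,0.02,0,0.05],[0.01,0.04,0,-4,0.05],[0.01,0.04,0,-5,0.05],[0.01,0.04,0,-5,0.05],[0.01,0.04,0,-5,0.05],[0.01,0.04,0,-5,0.05],[0.01,0.04,0,-5,0.05]]
  ]
}}

```text
time: 14.9
tool_pos: [520.9, -143.7, 210.2]
tcp_rot: [179.9, 0.1, 120.6]
ft_force: [0.4, -0.0, -1.1]
finger_gap: 57.7
grip_force: 48.8
```

Call:
{"fn": "servo_tool", "kwargs": {
  "plan": [
    [[0.01,0.04,0,-5,0.05],[0.01,0.04,0,-5,0.05],[0.01,0.04,0,-5,0.05],[0.01,0.04,0,-5,0.05],[0.015,0.04,0,-5,0.05],[0.015,0.04,0,-2,0.05],[0.018,0.02,-0.02,0,0.05],[0,0,-0.03,0,0.05],[0,0,0,0,0.05],[0,0,0,0,0.05]]
  ]
}}

```text
time: 15.9
tool_pos: [607.9, 114.5, 159.2]
tcp_rot: [-179.9, 0.0, 93.9]
ft_force: [0.5, -0.8, -0.5]
finger_gap: 57.4
grip_force: 48.8
```

```bash
python3 look.py w6
```

```text
15.95 [608.8 114.4 160.6] [180.    0.   93.8] [ 0.4  0.4 -0.6] 57.6
```

View pics/w6.png

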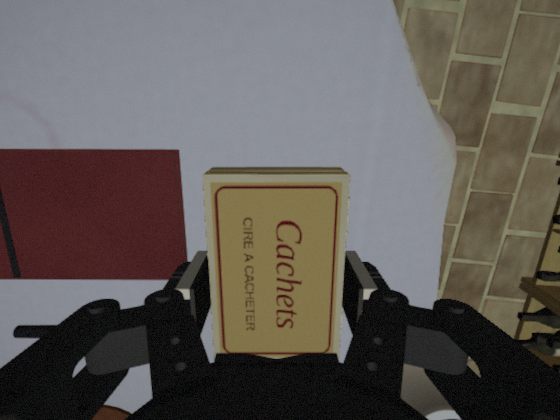

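Wrist view: tin held level and square; top corners (207,176), (348,174) at the front. Notebook's far edge runs from (180,150) to (187,279).

Run:
```python
import pickle; from h import *
np.set_printoptions(precision=1,suppress=True)
p=pickle.load(open("w6.pkl","rb"))
t=np.radians(3.8); ey=np.array([np.cos(t),np.sin(t)]); ex=np.array([np.sin(t),-np.cos(t)]); o=np.array([467.9,103.3])
F=lambda uv,z:[((w-o)@ex,(w-o)@ey) for w in ray(p,uv,z)]
print(np.array(F([(180,150),(187,279),(0,150)],14)))
print(np.array(F([(205,175),(349,174),(211,352),(340,352)],105)))
w=np.array([608.8,114.4])-o; print("tcp",w@ex,w@ey)
```

```text
[[-49.6  76.6]
 [ 44.8  74.4]
 [-49.5 -42.6]]
[[-48.7 112.5]
 [-49.2 168.7]
 [ 33.3 110.5]
 [ 33.2 169.7]]
tcp -1.7376037316817448 141.3258671767898
```

Call:
{"fn": "servo_tool", "kwargs": {
  "plan": [
    [[0.0032,-0.0028,-0.02,0,0.05],[0,0,-0.03,0,0.05],[0,0,-0.02,0,0.05],[0,0,-0.01,0,0.05],[0,0,-0.002,0,0.05],[0,0,0,0,0.05],[0,0,0,0,0.05]]
  ]
}}

```text
time: 16.65
tool_pos: [613.0, 112.0, 79.3]
tcp_rot: [179.8, -0.0, 93.9]
ft_force: [0.3, 0.3, -1.5]
finger_gap: 57.5
grip_force: 48.8
```

Call:
{"fn": "servo_tool", "kwargs": {
  "plan": [
    [[0,0,-0.0025,0,0.05],[0,0,0,0,0.05],[0,0,0,0,0.0854],[0,0,0,0,0.0854],[0,0,0,0,0.0854],[0,0,0,0,0.0854],[0,0,0.02,0,0.0854],[0,0,0.03,0,0.0854],[0,0,0.04,0,0.0854],[0,0,0.03,0,0.0854]]
  ]
}}

```text
time: 17.65
tool_pos: [612.1, 112.1, 196.9]
tcp_rot: [179.9, -0.0, 93.9]
ft_force: [1.4, 0.3, 0.1]
finger_gap: 85.6
grip_force: 0.0
```

```bash
python3 look.py w7
```

```text
17.7 [614.6 112.4 203.1] [179.5  -0.   93.9] [2.2 0.3 4.6] 85.3
```

View pics/w7.png

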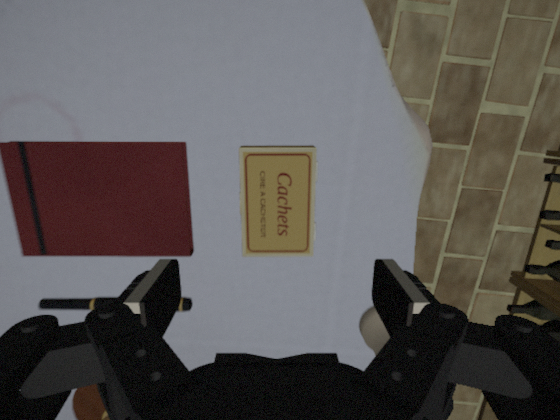

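Wrist view: tin on the table at (278,202), square to the notebook (far edge (186,142)–(192,252)); pen at (40,303)–(190,303) beside it.

Run:
```python
import pickle; from h import *
np.set_printoptions(precision=1,suppress=True)
p=pickle.load(open("w7.pkl","rb"))
q=ray(p,[(186,142),(190,252)],14); print("nb far corners",q); m=q.mean(0); 
t=np.arctan2(*(q[0]-q[1])[::-1])-np.pi/2; print("nb yaw",np.degrees(t))
t=np.radians(3.8); ey=np.array([np.cos(t),np.sin(t)]); ex=np.array([np.sin(t),-np.cos(t)]); o=m-71*ey; print("nb",o)
c=ray(p,[(240,151),(315,151),(314,256),(243,257)],21); print("tin",c,c.mean(0),[(c.mean(0)-o)@e for e in(ex,ey)],np.degrees(np.arctan2(*(c[0]-c[3]+c[1]-c[2])[::-1])))
e=ray(p,[(40,303),(191,304)],7); e=e-o; print("pen",np.c_[e@ex,e@ey])
```

```text
nb far corners [[539.6 157.6]
 [542.4  66. ]]
nb yaw 1.7076180015004498
nb [470.1 107.1]
tin [[582.1 154.3]
 [638.7 158.1]
 [646.5  72.5]
 [587.9  67.7]] [613.8 113.2] [np.float64(3.5068021456289613), np.float64(143.7482144547551)] 94.49763231890816
pen [[ 99.2 -73. ]
 [100.1  64.6]]
```

Call:
{"fn": "servo_tool", "kwargs": {
  "plan": [
    [[-0.0355,0.0251,0,-0.5,0.0854],[-0.0355,0.0251,0,-0.5,0.0854],[-0.0355,0.0251,0,-0.5,0.0854],[-0.0355,0.0251,0,-0.5,0.0854],[-0.0355,0.0251,0,-0.5,0.0854],[-0.0355,0.0251,-0.02,-0.5,0.0854],[-0.0355,0.0251,-0.03,-0.5,0.0854],[0,0,0,0,0.0854],[0,0,0,0,0.0854]]
  ]
}}

```text
time: 18.6
tool_pos: [364.0, 286.6, 145.5]
tcp_rot: [-179.9, 0.1, 90.5]
ft_force: [0.6, -0.4, -0.5]
finger_gap: 85.2
grip_force: 0.0
```

```bash
python3 look.py w8
python3 - <<'E'
import pickle; from h import *
p=pickle.load(open("w8.pkl","rb")); hsv=cv2.cvtColor(p["frame"],cv2.COLOR_BGR2HSV)
y=((hsv[...,0]>18)&(hsv[...,0]<35)&(hsv[...,1]>130)&(hsv[...,2]>110)).astype(np.uint8)
y=cv2.morphologyEx(y,cv2.MORPH_CLOSE,np.ones((15,15)))
c=max(cv2.findContours(y,0,cv2.CHAIN_APPROX_NONE)[0],key=cv2.contourArea)[:,0]; print("match",cv2.boundingRect(c),cv2.minAreaRect(ray(p,c,17).astype(np.float32)))
E
```

```text
18.65 [365.4 286.5 146.6] [180.    0.   90.4] [-0.6 -0.6  0.1] 85.1
match (249, 184, 55, 79) ((363.7119445800781, 288.0724182128906), (34.69132995605469, 53.398189544677734), 0.4513357877731323)
```

Call:
{"fn": "servo_tool", "kwargs": {
  "plan": [
    [[-0.001,0.0015,-0.03,0,0.0854],[0,0,-0.025,0,0.0854],[0,0,-0.011,0,0.0854],[0,0,-0.003,0,0.0854],[0,0,0,0,0.0854],[0,0,0,0,0.025],[0,0,0,0,0.025],[0,0,0,0,0.025],[0,0,0,0,0.025],[0,0,0,0,0.025]]
  ],
  "force": 30
}}

```text
time: 19.65
tool_pos: [364.7, 288.3, 78.3]
tcp_rot: [179.9, -0.0, 90.4]
ft_force: [-0.4, -1.1, 5.1]
finger_gap: 37.8
grip_force: 30.7
```

Call:
{"fn": "servo_tool", "kwargs": {
  "plan": [
    [[0,0,0,0,0.025],[0,0,0,0,0.025],[0,0,0,0,0.025]]
  ]
}}

```text
time: 19.95
tool_pos: [364.7, 288.3, 78.3]
tcp_rot: [179.9, -0.0, 90.4]
ft_force: [-1.2, -0.9, 6.6]
finger_gap: 37.5
grip_force: 30.7
```

Call:
{"fn": "servo_tool", "kwargs": {
  "plan": [
    [[0,0,0.03,0,0.025],[0,0,0.04,0,0.025],[0.0355,-0.0251,0.035,0.5,0.025],[0.0355,-0.0251,0,0.5,0.025],[0.0355,-0.0251,0,0.5,0.025],[0.0355,-0.0251,0,0.5,0.025],[0.0355,-0.0251,0,0.5,0.025],[0.0355,-0.0251,0,0.5,0.025],[0.0355,-0.0251,0,0.7,0.025],[0,0,-0.03,0,0.025]]
  ]
}}

```text
time: 20.95
tool_pos: [615.9, 111.6, 153.9]
tcp_rot: [179.3, 0.1, 93.9]
ft_force: [0.6, 0.7, 1.0]
finger_gap: 37.5
grip_force: 30.4
```

Call:
{"fn": "servo_tool", "kwargs": {
  "plan": [
    [[0,0,-0.02,0,0.025],[0,0,0,0,0.025],[0,0,0,0,0.025]]
  ]
}}

```text
time: 21.25
tool_pos: [608.5, 114.9, 128.5]
tcp_rot: [-179.9, 0.0, 94.1]
ft_force: [-0.5, -0.3, 0.3]
finger_gap: 37.5
grip_force: 30.4
```

```bash
python3 look.py w9
```

```text
21.3 [609.3 115.1 129.7] [179.9  -0.   94.1] [ 0.7 -0.2  0.6] 37.3
```

View pics/w9.png

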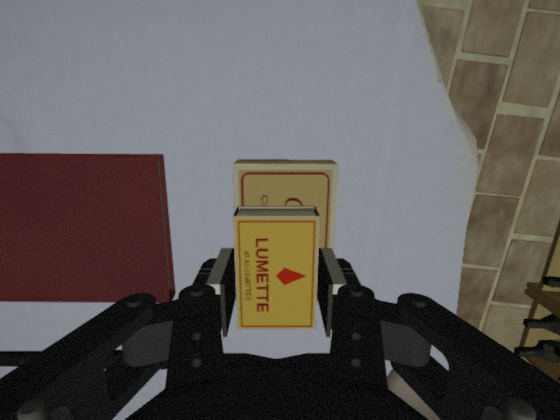

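Wrist view: matchbox held over the tin, its yellow top from (236,218) to (320,328); the tin's robot-left edge is visible, from (235,166) to (337,166).

Run:
```python
import pickle; from h import *
np.set_printoptions(precision=1,suppress=True)
p=pickle.load(open("w9.pkl","rb"))
zb=129.7-78.3
print("tin left edge",ray(p,[(235,166),(337,166)],21)); m=ray(p,[(236,218),(320,218),(238,328),(315,329)],zb+17); print("match",m,m.mean(0))
```

```text
tin left edge [[582.7 155.8]
 [638.9 159.8]]
match [[589.5 141. ]
 [625.1 143.5]
 [592.5  86.9]
 [628.6  89. ]] [608.9 115.1]
```

Call:
{"fn": "servo_tool", "kwargs": {
  "plan": [
    [[0.0047,-0.0012,0,0,0.025],[0,0,-0.012,0,0.025],[0,0,-0.012,0,0.025],[0,0,-0.004,0,0.025],[0,0,0,0,0.025],[0,0,0,0,0.025]]
  ]
}}

```text
time: 21.9
tool_pos: [613.2, 113.6, 99.8]
tcp_rot: [-179.9, 0.0, 94.1]
ft_force: [-0.1, 0.0, -0.0]
finger_gap: 37.4
grip_force: 31.0
```

Call:
{"fn": "servo_tool", "kwargs": {
  "plan": [
    [[0,0,-0.001,0,0.025],[0,0,0,0,0.025],[0,0,0,0,0.07],[0,0,0,0,0.07],[0,0,0,0,0.07],[0,0,0,0,0.07],[0,0,0.02,0,0.07],[0,0,0.03,0,0.07],[0,0,0.04,0,0.07],[0,0,0.03,0,0.07]]
  ]
}}

```text
time: 22.9
tool_pos: [614.0, 113.7, 222.0]
tcp_rot: [179.9, -0.0, 94.1]
ft_force: [0.2, 0.7, 1.1]
finger_gap: 70.1
grip_force: 0.0
```

Call:
{"fn": "servo_tool", "kwargs": {
  "plan": [
    [[-0.03,0,0.03,0,0.07],[-0.04,0,0.03,0,0.07],[-0.04,0,0.03,0,0.07],[-0.04,0,0.03,0,0.07],[0,0,0,0,0.07],[0,0,0,0,0.07]]
  ]
}}

```text
time: 23.5
tool_pos: [463.8, 113.8, 341.3]
tcp_rot: [179.8, -0.0, 94.1]
ft_force: [0.1, 1.1, -0.1]
finger_gap: 70.4
grip_force: 0.0
```

```bash
python3 look.py w10
```

```text
23.55 [463.8 113.6 339.7] [179.9   0.   94.1] [-0.2 -0.3 -1.3] 70.0
```

View pics/w10.png

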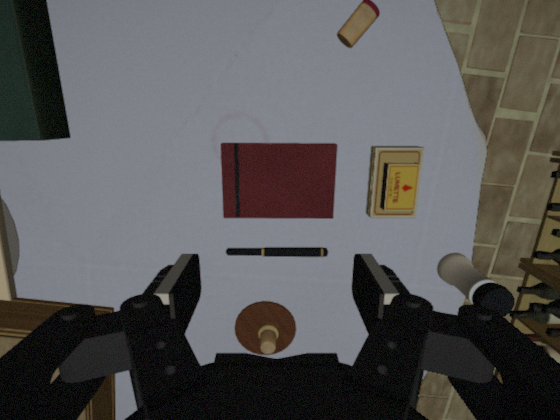

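Wrist view shows everything: notebook (279,180), tin with matchbox (397,182), pen (276,252), stopper on the coaster (268,335), cork_1 untouched (357,23). One check of the numbers.

Run:
```python
import pickle; from h import *
from bench import optics
np.set_printoptions(precision=1,suppress=True)
p=pickle.load(open("w10.pkl","rb"))
n=ray(p,[(222,143),(336,144),(335,218),(222,218)],14); o=n.mean(0); d=n[1]-n[0]+n[2]-n[3]; t=np.arctan2(d[1],d[0]); print("nb",o,np.degrees(t))
ey=np.array([np.cos(t),np.sin(t)]); ex=np.array([np.sin(t),-np.cos(t)]); L=lambda w:np.array([(w-o)@ex,(w-o)@ey])
tin=ray(p,[(373,151),(423,151),(418,216),(371,215)],21).mean(0); m=ray(p,[(387,165),(419,166),(416,208),(386,208)],38).mean(0)
print("tin",L(tin),"match",L(m)-L(tin)); print("pen",[L(w) for w in ray(p,[(227,251),(327,253)],7)])
hsv=cv2.cvtColor(p["frame"],cv2.COLOR_BGR2HSV); k=((hsv[...,1]>110)&(hsv[...,0]<14)).astype(np.uint8); k[:295]=0;k[:,:225]=0;k[:,310:]=0
c=max(cv2.findContours(k,0,cv2.CHAIN_APPROX_NONE)[0],key=len)[:,0]; c=c[c[:,1]<345]; (x,y),r_=cv2.minEnclosingCircle(ray(p,c,6).astype(np.float32))
print("coaster",x,y,r_,"cap",ray(p,(269,331),16),"top",ray(p,(268,345),43))
s=optics.snapshot("side"); v=optics.snapshot("scene")
cv2.imwrite("pics/end.png",cv2.resize(v["frame"][140:330,180:430],None,fx=3,fy=3))
```

```text
nb [469.2 105.2] 3.818954843404666
tin [  0.8 144.8] match [0.2 0.7]
pen [array([ 96.5, -69.2]), array([98.9, 66.2])]
coaster 465.2336730957031 -113.11695861816406 43.83988571166992 cap [[ 471.2 -110.5]] top [[ 470.4 -112.5]]
```

View pics/end.png

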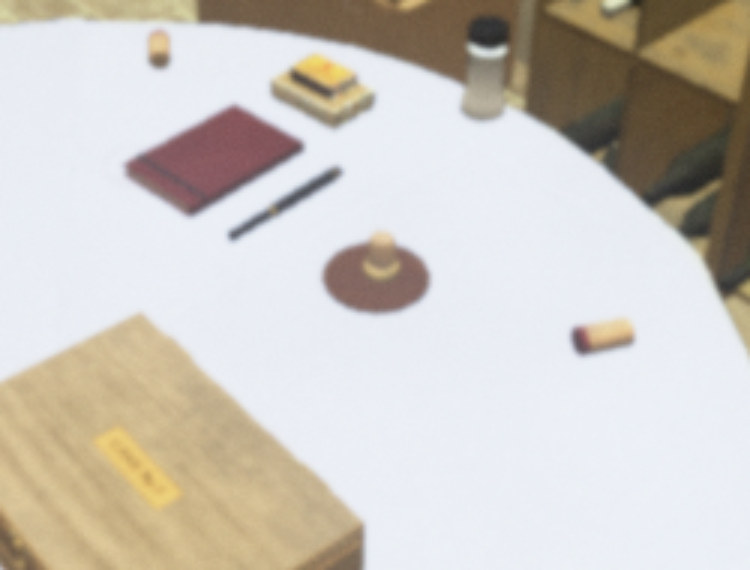

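The scene view shows all in place and both corks untouched, but the stopper sits some 6–8 mm off the coaster's middle (cap at (382,266), coaster at (377,276)), too near the limit. I will regrasp it and shift it.

Call:
{"fn": "servo_tool", "kwargs": {
  "plan": [
    [[0,-0.045,0,-1,0.0854],[0,-0.045,0,-1,0.0854],[0.002,-0.045,-0.01,-1,0.0854],[0.002,-0.045,-0.02,-1,0.0854],[0.002,-0.046,-0.02,0,0.0854],[0,0,-0.04,0,0.0854],[0,0,-0.04,0,0.0854],[0,0,-0.03,0,0.0854],[0,0,0,0,0.0854],[0,0,0,0,0.0854]]
  ]
}}

```text
time: 24.65
tool_pos: [469.2, -112.2, 178.7]
tcp_rot: [-179.8, -0.1, 90.1]
ft_force: [0.7, -0.3, -0.1]
finger_gap: 85.4
grip_force: 0.0
```

```bash
python3 look.py w11
python3 - <<'E'
import pickle; from h import *
p=pickle.load(open("w11.pkl","rb")); hsv=cv2.cvtColor(p["frame"],cv2.COLOR_BGR2HSV)
cv2.imwrite("pics/w11c.png",cv2.resize(p["frame"][120:320,160:400],None,fx=3,fy=3))
E
```

```text
24.7 [ 470.3 -112.4  180.5] [-180.    -0.    90.1] [ 0.6 -0.   0.7] 85.7
```

View pics/w11c.png

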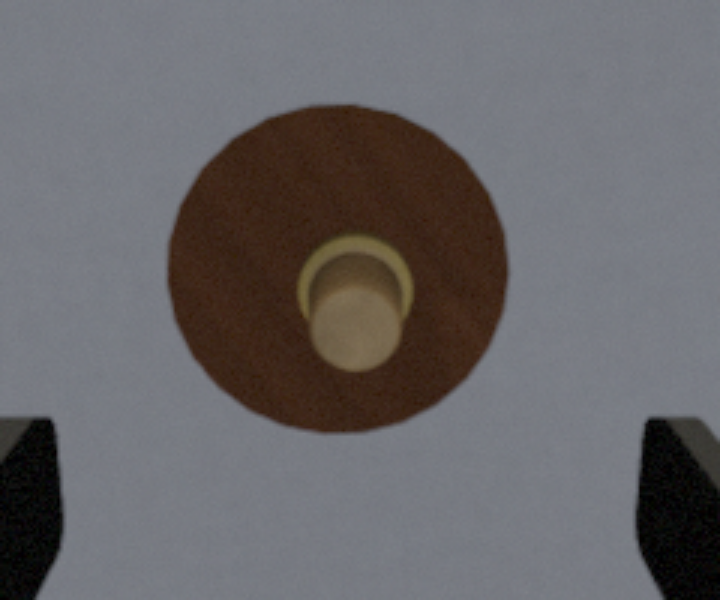

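Crop: coaster centre at crop (338,269), cap rim centred near (356,291).

Run:
```python
import pickle; from h import *
p=pickle.load(open("w11.pkl","rb"))
print(ray(p,(160+338/3,120+269/3),6),ray(p,(160+356/3,120+291/3),16),ray(p,(160+356/3,120+328/3),43))
```

```text
[[ 465.98989941 -113.01903837]] [[ 470.65800077 -115.93996673]] [[ 470.53438963 -116.34288297]]
```

Call:
{"fn": "servo_tool", "kwargs": {
  "plan": [
    [[0.0005,-0.0035,-0.03,0,0.0854],[0,0,-0.03,0,0.0854],[0,0,-0.02,0,0.0854],[0,0,-0.01,0,0.0854],[0,0,0,0,0.0854],[0,0,0,0,0.015],[0,0,0,0,0.015],[0,0,0,0,0.015],[0,0,0,0,0.015],[0,0,0,0,0.015]]
  ],
  "force": 25
}}

```text
time: 25.7
tool_pos: [470.7, -115.9, 90.7]
tcp_rot: [179.9, 0.0, 90.1]
ft_force: [-2.1, 0.4, 5.2]
finger_gap: 24.5
grip_force: 24.4
```

Call:
{"fn": "servo_tool", "kwargs": {
  "plan": [
    [[0,0,0,0,0.015],[0,0,0,0,0.015],[0,0,0,0,0.015]]
  ]
}}

```text
time: 26.0
tool_pos: [470.7, -115.9, 90.7]
tcp_rot: [179.9, 0.0, 90.1]
ft_force: [-2.2, -0.4, 6.7]
finger_gap: 24.6
grip_force: 24.4
```

Call:
{"fn": "servo_tool", "kwargs": {
  "plan": [
    [[0,0,0.005,0,0.015],[-0.0025,0.0015,0,0,0.015],[-0.0021,0.0015,0,0,0.015],[0,0,0,0,0.015],[0,0,-0.003,0,0.015],[0,0,-0.002,0,0.015],[0,0,0,0,0.015],[0,0,0,0,0.015]]
  ]
}}

```text
time: 26.8
tool_pos: [465.7, -112.8, 90.6]
tcp_rot: [-180.0, -0.0, 90.1]
ft_force: [-5.4, 2.2, 14.0]
finger_gap: 24.3
grip_force: 26.3
```

Call:
{"fn": "servo_tool", "kwargs": {
  "plan": [
    [[0,0,0.0005,0,0.015],[0,0,0,0,0.015],[0,0,0,0,0.0854],[0,0,0,0,0.0854],[0,0,0,0,0.0854],[0,0,0,0,0.0854],[0,0,0.02,0,0.0854],[0,0,0.03,0,0.0854],[0,0,0.03,0,0.0854],[0,0,0.02,0,0.0854]]
  ]
}}

```text
time: 27.8
tool_pos: [466.2, -112.9, 192.5]
tcp_rot: [179.9, 0.0, 90.1]
ft_force: [0.7, -1.0, 0.2]
finger_gap: 85.6
grip_force: 0.0
```

Call:
{"fn": "servo_tool", "kwargs": {
  "plan": [
    [[0,0,0,0,0.0854],[0,0,0,0,0.0854]]
  ]
}}

```text
time: 28.0
tool_pos: [465.7, -112.8, 190.2]
tcp_rot: [180.0, 0.0, 90.1]
ft_force: [0.7, 0.2, 0.6]
finger_gap: 85.3
grip_force: 0.0
```

```bash
python3 look.py w12
python3 - <<'E'
import pickle; from h import *
p=pickle.load(open("w12.pkl","rb"))
cv2.imwrite("pics/w12c.png",cv2.resize(p["frame"][120:320,160:400],None,fx=3,fy=3))
E
```

```text
28.05 [ 465.1 -112.6  189.3] [-179.9   -0.    90.1] [-0.3 -0.7  0.8] 85.3
```

View pics/w12c.png

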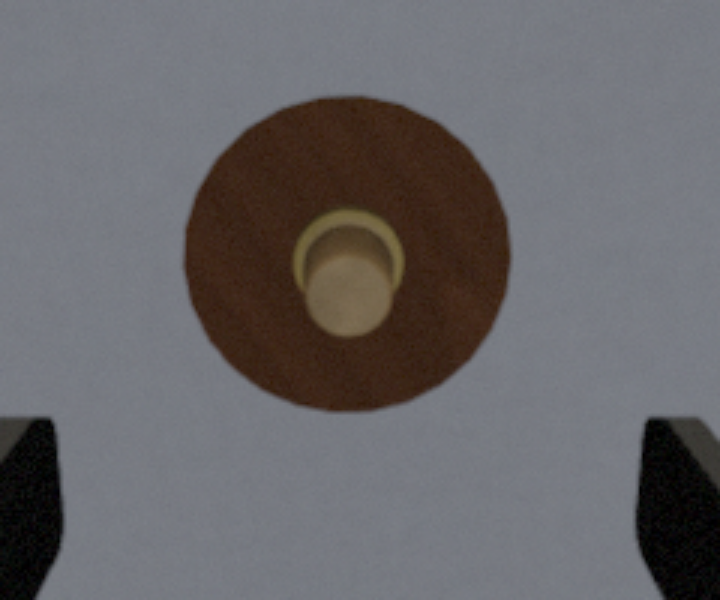

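The stopper now stands centred: coaster at crop (347,254), cap rim at (348,262), the remainder being its height. Handing in.

```bash
python3 -c "
from bench import r
print(r.hand_in())"
```

```text
the job is handed in; nothing more can be done
None
```

The tasting place is laid and handed in at about 28 s. By the last camera measurements the tin, matchbox, pen and stopper all sit within tolerance and neither loose cork was touched, but the hand-in returned no verdict.

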